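# Right the fallen bottle and shut the lost property drawer

## Robot

A 6-joint arm with a two-finger parallel gripper is mounted at the origin on the work surface. World frame = base frame: x ahead of the robot, y to its left, z up, the work surface at z = 0. Lengths are in m, angles in rad, forces in N, time in s.
With the tool pointing down it reaches from about 0.3 to 0.775 m from the base axis. Payload 14.6 kg.
Tool frame: the origin (TCP) lies midway between the tips of the shut fingers; the grasp point (between the pads) lies 19 mm behind it (r.pinch_z is the distance from the TCP to the grasp point, in m); z points along the fingers, y is the line along which they close (so a half turn about z gives the same grasp; the last joint's range is limited). The gripper opens to 94 mm and grips with 3 to 60 N. Pads are 16 mm wide; open, the fingers measure 119 mm over their backs; the gripper's body (75 mm by 177 mm) begins 78 mm behind the grasp point.
Start: joints at [-0.067, 0.3, 1.521, -0, 1.321, -0.067], TCP at [0.55, -0, 0.205] pointing down, gripper open.
Joint ranges: [-3.03, 3.03], [-0.79, 2.21], [0.23, 2.52], [-1.04, 4.18], [0, 3.07], [-2.55, 2.55]. Speed limits (rad/s): [2.22, 2.22, 2.57, 3.14, 3.14, 3.14].

## Interface

Orientations are given as a 3x3 rotation matrix whose columns are the frame's x, y, z axes.
In Python, from rig import r, vision, order, models gives the robot as it stands. The module is installed in compiled form; this text tells all that it offers.
- The arm moves only by the tool send_rows, never from a script. Its argument "plan" is a list of rows, each an object of numbers: "grip": the opening, from -1 (shut) to 1 (fully open); "dx", "dy", "dz": the shift along the world's x, y, z as a fraction of full scale; "yaw": the turn about the world's z as a fraction of full scale. A call has 1 to 12 rows; each row shifts and turns the commanded pose from where the row before left it; what a row does not reach is not made up. Full scale, the value 1, is 2.5 cm for a shift and 60 degrees for a turn. A row lasts 1/8 s, in which the tool goes at most 62.5 mm and 10.7 degrees, less where a joint would pass 70% of its speed; a pose out of reach is approached as far as the arm can. A call with a number of a shift or a turn outside -1 to 1 is refused whole. A call with a gripper value outside its range is refused whole. The fingers move at their own pace and stop on an object; "force" is the grip in N (left out, the last holds). Time passes only in rows, so rows that do not move let the fingers close. It gives the time, the measured TCP pose, the force, the opening and the grip force at its end, in the units of the state.
- r.get_state(): the state, without advancing time (a new reading comes with each control period).
- vision.snapshot(name): name is "scene" or "side" or "wrist"; returns (picture, depth): 400x640x3 uint8, red, green, blue; 400x640 float32, m along the optical axis (not along the pixel's ray), 0 where there is no reading.
- vision.camera_params(name): a dict with "camera_matrix" (3x3 intrinsics, pixels), "k1" (the pictures are not rectified: a ray, as slopes to the right and down, at radius r is drawn at 1 + k1 r^2 times it, then the intrinsics apply), "rvec" (rotation vector, rad) and "tvec" (3), from world to camera coordinates, as OpenCV has them. Camera axes: x right, y down, z forward; pixel columns grow to the right and rows downward; lengths in m; the calibration is good to about 2 mm. A picture is of the moment at which its call begins: read the wrist's pose just before it. camera_params takes no time and is no camera call; for the wrist camera it gives the pose at the moment of the call.
- order.close_job(): hands the job in; it is judged then, once.
Trained networks look in the newest picture that a camera, given by its name, has taken for a name from the list of things; names that differ only in an ending like _2 or _b are one class to them, and where a whole thing is asked for, a point or a joint stands for the part that bears it (a point fixed in the world has none). Each returns a list of dicts, best first, with "score" (0 to 1); they miss things now and then, are a little off and sometimes report something else, mostly with a low value. They report only what shows in the picture. A call takes as long as a camera call.
- models.boxes_of(camera, name): "xy" ([column, row] in pixels, amid what is visible of it).
- models.pinpoint(camera, name): "xy" ([column, row] in pixels: a listed point, or the origin of a listed thing).
The state is a dict: "t": time; "joints": joint angles; "qvel": joint speeds; "joint_torque": joint torques, N m; "eef_pos": TCP position; "ee_rot": TCP orientation; "contact_force": force on the tool from outside, world axes, zero at the start; "torque": the same for the moment, N m; "gripper_width": opening from 0.0 (shut) to 1.0 (fully open); "grasp_force": force on a finger pad.
Only numpy, scipy, OpenCV 4.12 (cv2) and the standard library are available. Lean on these libraries where they do the work, as an engineer would, in place of code of your own. Each camera call takes 0.05 s, during which the arm holds its last target. There are 200 camera calls.

## Task

One of the three drinks bottles in the front lane of the open lost property drawer has fallen over: stand it upright again in that lane beside the other two. Then push the drawer gently home until its catch takes it and it is fully shut, without knocking over the other bottles or disturbing the lost things lying on top of the cubby.

Things in the scene. Friction and masses are not known exactly. Their poses are not given: they have to be found in the camera images.
- cubby: Fixed birch plywood cubby on the table, 245 (x) x 480 (y) x 150 mm high, 12 mm boards. Origin: centre of its underside. Its x axis points to its back, so its open front, 122.5 mm from the origin, looks to the robot. Bay free up to 138 mm. A hairbrush, a jigsaw piece, a whistle and a rubber frog lie in a row on its top, 35 mm or more behind its front edge and up to 42 mm high.
- drawer (a joint): How far the drawer stands open, in m: 0 is fully shut, 0.2 the most. It slides along the cubby's x axis, shutting to +x. Runner friction about 1 N, some damping. A sprung ball catch resists with up to about 6 N more from 15 to 6 mm before home; from about 5 mm it pulls the drawer shut by itself and holds it.
- lane (a point): Centre of the drawer's front lane, on the drawer floor, 24 mm above the table; moves with the drawer, axes as the cubby's. The lane is 114 (x) by 420 mm (y) inside, between the drawer's front board (inner face x = -57 mm, 15 mm thick, 476 mm wide, top 56 mm above the floor) and a 6 mm divider 35 mm high (x = +57 mm); side walls 50 mm high. Shut, it is 65.5 mm in front (-x) of the cubby's centre.
- handle (a point): Middle of the steel bar handle on the drawer's front board: bar of 11 mm diameter, 139 mm long along y, its axis 35 mm in front of the board's outer face and 50 mm above the table (26 mm above the drawer floor). Moves with the drawer; axes as the cubby's.
- tipped: The fallen bottle: white plastic, square body 46 x 46 mm and 74 mm tall, conical shoulder, grey screw cap 32 mm across, 98 mm tall in all, 0.08 to 0.17 kg, centre of mass about 40 mm above its base. Origin: on its axis, 49 mm above its base; z from base to cap. It lies on a flat side, along the lane within 0.3 rad, with its cap to the robot's right.
- bottle_a: An alike bottle that stands in the lane. Origin and axes as for the fallen one.
- bottle_b: The other alike bottle that stands in the lane. Origin and axes as for the fallen one.
- hairbrush: Pink hairbrush lying on the cubby's top, about 190 mm long.
- jigsaw: Wooden jigsaw piece on the cubby's top, about 60 mm.
- whistle: Metal whistle on the cubby's top, about 50 mm.
- frog: Purple rubber frog on the cubby's top, about 60 mm.

How it is judged:
By the outcome, as a careful person would: the job done as asked, in the order asked, and still so for the second after the job is handed in, with the robot touching nothing.
It also fails if it takes over 66 s, if anything falls off the work surface, if the arm or the gripper's body presses on something with over 40 N, if the wrist force passes 120 N, or if a joint passes its speed limit or range.

## Working session

There is one attempt and no reset: what is moved stays moved. The work goes in short steps, Python scripts to look and compute and a tool call to move; the robot and the scene stay as the last step left them, time stands still between calls to the robot, and variables do not carry over. Pictures are saved under pics/ and viewed, at most 10 in all, crops included, and the job is handed in when it is done.

Besides the shell and the picture viewer there is one more tool, called by a JSON object that holds its "api" and its "payload". send_rows: Moves the arm, as the interface text tells. Its arguments: {"type":"object","properties":{"plan":{"type":"array"},"force":{"type":"number"}},"required":["plan"]}

```bash
mkdir -p pics; cat > h.py <<'E'
import numpy as np, cv2
from rig import r, vision, order, models
def rt(p):
    R,_=cv2.Rodrigues(np.array(p["rvec"],float)); return R,np.array(p["tvec"],float).ravel()
def rays(p,uv):
    K=np.array(p["camera_matrix"]);D=np.array([p["k1"],0,0,0.])
    q=cv2.undistortPoints(np.array(uv,float).reshape(-1,1,2),K,D).reshape(-1,2)
    return np.c_[q,np.ones(len(q))]
def at_depth(p,uv,d):
    R,t=rt(p); return (rays(p,uv)*np.ravel(d)[:,None]-t)@R
def at_z(p,uv,z):
    R,t=rt(p); w=rays(p,uv)@R; c=-R.T@t
    return c+w*((z-c[2])/w[:,2])[:,None]
def cloud(name):
    p=vision.camera_params(name); im,d=vision.snapshot(name)
    v,u=np.mgrid[:400,:640]; P=at_depth(p,np.c_[u.ravel(),v.ravel()],d.ravel()).reshape(400,640,3)
    P[d==0]=np.nan
    return p,im,d,P
def save(im,f): cv2.imwrite(f,im[:,:,::-1])
E
python3 - <<'E'
from h import *
for n in ["scene","side"]:
    p,im,d,P=cloud(n); save(im,f"pics/{n}0.png"); np.savez(f"/tmp/{n}.npz",im=im,P=P)
    for k in ["tipped","bottle_a","handle","lane","cubby"]:
        for m in models.pinpoint(n,k)[:4]:
            u,v=np.round(m["xy"]).astype(int); print(n,k,round(m["score"],2),(u,v),P[min(v,399),min(u,639)].round(3))
s=r.get_state(); print(s["t"],s["ee_rot"],s["gripper_width"])
E
```

```text
scene bottle_a 0.89 (np.int64(256), np.int64(224)) [ 0.57  -0.057  0.106]
scene bottle_a 0.63 (np.int64(278), np.int64(161)) [ 0.608 -0.009  0.223]
scene handle 0.68 (np.int64(199), np.int64(217)) [ 0.453 -0.031  0.056]
scene lane 0.56 (np.int64(257), np.int64(230)) [ 0.572 -0.064  0.098]
scene lane 0.5 (np.int64(397), np.int64(129)) [0.789 0.117 0.174]
side tipped 0.74 (np.int64(387), np.int64(325)) [ 0.54 -0.18  0.07]
side bottle_a 0.84 (np.int64(250), np.int64(222)) [0.559 0.092 0.099]
side bottle_a 0.79 (np.int64(316), np.int64(267)) [ 0.548 -0.054  0.097]
side bottle_a 0.42 (np.int64(396), np.int64(216)) [ 0.807 -0.062  0.013]
side handle 0.74 (np.int64(260), np.int64(319)) [ 0.451 -0.026  0.055]
side lane 0.82 (np.int64(311), np.int64(285)) [ 0.541 -0.049  0.057]
side cubby 0.66 (np.int64(398), np.int64(216)) [ 0.81  -0.065  0.013]
0.6 [[ 4.11716028e-05  9.99999997e-01  5.79235295e-05]
 [ 9.99999999e-01 -4.11704421e-05 -2.00392412e-05]
 [-2.00368564e-05  5.79243544e-05 -9.99999998e-01]] 0.9961294662466326
```

View pics/side0.png

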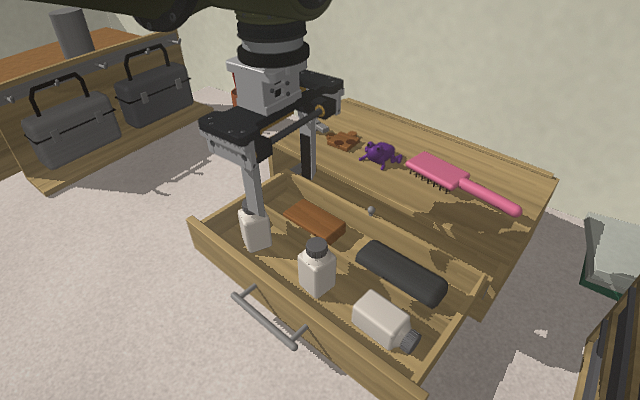

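View pics/scene0.png

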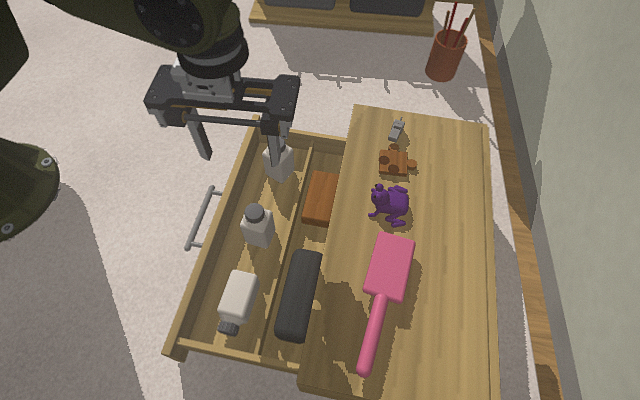

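The fallen bottle is at the right end of the lane, near side (387,325), with its cap to −y. The two upright bottles are near (250,230) and (316,267), and the whistle, jigsaw, frog and brush lie on the cubby top. Next I'll measure from the clouds.

```bash
python3 - <<'E'
from h import *
for n in ["scene","side"]:
    f=np.load(f"/tmp/{n}.npz"); im,P=f["im"].astype(int),f["P"]
    X,Y,Z=P[...,0],P[...,1],P[...,2]
    sat=im.max(2)-im.min(2)
    box=lambda x0,x1,y0,y1,z0,z1:(X>x0)&(X<x1)&(Y>y0)&(Y<y1)&(Z>z0)&(Z<z1)
    # fallen bottle top flat
    m=box(.46,.63,-.25,-.09,.062,.08)&(im.min(2)>110)&(sat<45)
    q=P[m]; rc=cv2.minAreaRect(q[:,:2].astype(np.float32)*1000)
    print(n,"tip flat",m.sum(),np.round(rc[0],1),np.round(rc[1],1),round(rc[2],1),"z",np.median(q[:,2]).round(4), q[:,1].min().round(3),q[:,1].max().round(3))
    g=box(.46,.63,-.26,-.16,.045,.08)&(sat<40)&(im.max(2)<130); 
    if g.sum(): print(" cap",g.sum(),P[g].mean(0).round(4),P[g].min(0).round(3),P[g].max(0).round(3))
    # standing bottles caps
    for y0,y1 in[(-.11,0),(.04,.16)]:
        c=box(.48,.63,y0,y1,.112,.130)&(sat<40); 
        if c.sum(): print(" capstand",c.sum(),P[c].mean(0).round(4),P[c].min(0).round(3),P[c].max(0).round(3))
    # front board top, cubby top
    b=box(.44,.56,-.26,.22,.074,.086)&(sat>35)
    q=P[b]
    if len(q)>30:
        vx,vy,x0,y0=cv2.fitLine(q[:,:2].astype(np.float32),cv2.DIST_HUBER,0,.001,.001).ravel()
        print(" board",len(q),"dxdy",round(vx/vy,4),"x at y=0",round(x0-y0*vx/vy,4),"y",q[:,1].min().round(3),q[:,1].max().round(3),np.median(q[:,2]).round(4))
    c=box(.5,1,-.4,.4,.144,.154); q=P[c]; rc=cv2.minAreaRect(q[:,:2].astype(np.float32)*1000); print(" cubtop",len(q),rc,np.median(q[:,2]))
    h=box(.40,.475,-.15,.1,.046,.062)&(sat<40); q=P[h]
    if len(q)>20:
        vx,vy,x0,y0=cv2.fitLine(q[:,:2].astype(np.float32),cv2.DIST_HUBER,0,.001,.001).ravel(); print(" handle",len(q),q.mean(0).round(4),round(vx/vy,4),q[:,1].min().round(3),q[:,1].max().round(3))
E
```

```text
scene tip flat 1306 [ 524.9 -163.5] [ 86.7 105.7] 80.1 z 0.0705 -0.212 -0.112
 cap 1340 [ 0.5436 -0.2087  0.0597] [ 0.482 -0.26   0.045] [ 0.63 -0.16  0.08]
 capstand 315 [ 0.5662 -0.0439  0.1221] [ 0.55  -0.058  0.112] [ 0.581 -0.026  0.126]
 capstand 65 [0.587  0.103  0.1214] [0.561 0.092 0.112] [0.593 0.119 0.126]
 board 2248 dxdy 0.0799 x at y=0 0.4986 y -0.26 0.206 0.081
 cubtop 39932 ((812.956787109375, -56.84471130371094), (482.4772033691406, 244.48599243164062), 84.96011352539062) 0.15108950720532144
 handle 505 [ 0.4549 -0.0333  0.0551] 0.0863 -0.095 0.04
side tip flat 1522 [ 553.7 -172. ] [91.7 44.8] 83.1 z 0.07 -0.218 -0.125
 cap 1126 [ 0.5803 -0.2084  0.0564] [ 0.484 -0.26   0.045] [ 0.63 -0.16  0.08]
 capstand 356 [ 0.563  -0.0433  0.1211] [ 0.549 -0.058  0.112] [ 0.581 -0.026  0.125]
 capstand 73 [0.5668 0.1076 0.1197] [0.562 0.094 0.112] [0.579 0.12  0.124]
 board 3610 dxdy 0.0801 x at y=0 0.4964 y -0.26 0.207 0.0801
 cubtop 16408 ((814.636962890625, -57.22428894042969), (480.9853210449219, 249.00767517089844), 85.10369873046875) 0.1505591645876161
 handle 777 [ 0.4539 -0.0346  0.0545] 0.0925 -0.095 0.041
```

{"api": "send_rows", "payload": {"plan": [{"dy": -0.95, "yaw": -0.115, "grip": 0.35}, {"dy": -0.95, "grip": 0.35}, {"dy": -0.95, "grip": 0.35}, {"dy": -0.95, "grip": 0.35}, {"dy": -0.95, "grip": 0.35}, {"dy": -0.95, "grip": 0.35}, {"dy": -0.95, "grip": 0.35}, {"dy": -0.6, "grip": 0.35}, {"grip": 0.35}]}}

```text
schema error: expected keys grip, dx, dy, dz, yaw
```

```bash
cat > tip.py <<'E'
from h import *
import sys
s=r.get_state(); print("tcp",s["t"],s["eef_pos"].__class__ and np.round(s["eef_pos"],4),"tooly",np.round(np.array(s["ee_rot"])[:,1],3),s["gripper_width"])
for n in ["wrist","side","scene"]:
    p,im,d,P=cloud(n)
    if n=="wrist": save(im,"pics/w%s.png"%sys.argv[1])
    X,Y,Z=np.nan_to_num(P).transpose(2,0,1); im=im.astype(int); sat=im.max(2)-im.min(2)
    m=(X>.5)&(X<.61)&(Y>-.245)&(Y<-.1)&(Z>.0655)&(Z<.078)&(sat<50)&(im.min(2)>90)
    k,l,st,_=cv2.connectedComponentsWithStats(m.astype(np.uint8))
    if k<2: print(n,"none"); continue
    i=1+np.argmax(st[1:,4]); q=P[l==i]
    rc=cv2.minAreaRect(q[:,:2].astype(np.float32)*1000); a=np.array(cv2.boxPoints(rc))
    print(n,len(q),np.round(rc[0],1),np.round(rc[1],1),round(rc[2],1),"z",np.median(q[:,2]).round(4)); print(a.round(0).tolist())
    for k2 in ["tipped"]:
        for g in models.pinpoint(n,k2)[:2]: print("  net",round(g["score"],2),np.round(g["xy"]),at_z(p,g["xy"],.047).round(4))
E
python3 tip.py 1
```

```text
tcp 0.6 [ 0.55   -0.      0.2055] tooly [ 1. -0.  0.] 0.9961294662466326
wrist 1457 [ 553.5 -175.5] [52.9 44.5] 82.8 z 0.0691
[[528.0, -199.0], [572.0, -205.0], [579.0, -152.0], [535.0, -147.0]]
  net 0.84 [326. 340.] [[ 0.5556 -0.1731  0.047 ]]
side 1420 [ 555.2 -165.1] [78.4 45.5] 82.8 z 0.0701
[[528.0, -201.0], [573.0, -207.0], [583.0, -129.0], [538.0, -123.0]]
  net 0.8 [386. 322.] [[ 0.5574 -0.1711  0.047 ]]
  net 0.61 [264. 319.] [[ 0.4581 -0.0257  0.047 ]]
scene 1302 [ 555.1 -165.3] [79.2 45.3] 83.3 z 0.0705
[[528.0, -202.0], [573.0, -207.0], [582.0, -129.0], [537.0, -123.0]]
  net 0.32 [275. 160.] [[0.5669 0.1199 0.047 ]]
```

{"api": "send_rows", "payload": {"plan": [{"dx": 0.08, "dy": -0.93, "dz": 0, "yaw": -0.116, "grip": 0.36}, {"dx": 0, "dy": -0.93, "dz": 0, "yaw": 0, "grip": 0.36}, {"dx": 0, "dy": -0.93, "dz": 0, "yaw": 0, "grip": 0.36}, {"dx": 0, "dy": -0.93, "dz": 0, "yaw": 0, "grip": 0.36}, {"dx": 0, "dy": -0.93, "dz": 0, "yaw": 0, "grip": 0.36}, {"dx": 0, "dy": -0.93, "dz": 0, "yaw": 0, "grip": 0.36}, {"dx": 0, "dy": -0.93, "dz": 0, "yaw": 0, "grip": 0.36}, {"dx": 0, "dy": -0.91, "dz": 0, "yaw": 0, "grip": 0.36}, {"dx": 0, "dy": 0, "dz": -1, "yaw": 0, "grip": 0.36}, {"dx": 0, "dy": 0, "dz": -1, "yaw": 0, "grip": 0.36}, {"dx": 0, "dy": 0, "dz": -1, "yaw": 0, "grip": 0.36}, {"dx": 0, "dy": 0, "dz": 0, "yaw": 0, "grip": 0.36}], "force": 5}}

```text
t: 2.4
eef_pos: [0.5513, -0.1855, 0.129]
ee_rot: [[0.121, 0.993, -0.003], [0.993, -0.121, 0.001], [0.001, -0.003, -1.0]]
contact_force: [-0.2, -0.1, 0.9]
gripper_width: 0.68
grasp_force: 0.0
```

```bash
python3 tip.py 2
```

```text
tcp 2.4 [ 0.5513 -0.1855  0.129 ] tooly [ 0.993 -0.121 -0.003] 0.6800923559481642
wrist 5834 [ 555.5 -162.6] [73.2 44.4] 82.7 z 0.0689
[[529.0, -196.0], [573.0, -202.0], [582.0, -129.0], [538.0, -123.0]]
  net 0.79 [323. 194.] [[ 0.5537 -0.1731  0.047 ]]
side 1174 [ 555.7 -164.6] [77.5 45.5] 81.7 z 0.07
[[528.0, -200.0], [573.0, -206.0], [584.0, -130.0], [539.0, -123.0]]
  net 0.62 [386. 323.] [[ 0.5559 -0.1721  0.047 ]]
scene 329 [ 552.1 -192.1] [23.3 45.9] 85.0 z 0.0699
[[528.0, -202.0], [574.0, -206.0], [576.0, -183.0], [530.0, -179.0]]
  net 0.69 [236. 300.] [[ 0.5524 -0.1696  0.047 ]]
```

{"api": "send_rows", "payload": {"plan": [{"dx": 0.02, "dy": 0, "dz": -0.9, "yaw": 0, "grip": 0.36}, {"dx": 0, "dy": 0, "dz": -0.9, "yaw": 0, "grip": 0.36}, {"dx": 0, "dy": 0, "dz": -0.9, "yaw": 0, "grip": 0.36}, {"dx": 0, "dy": 0, "dz": -0.8, "yaw": 0, "grip": 0.36}, {"dx": 0, "dy": 0, "dz": -0.46, "yaw": 0, "grip": 0.36}, {"dx": 0, "dy": 0, "dz": 0, "yaw": 0, "grip": 0.2}, {"dx": 0, "dy": 0, "dz": 0, "yaw": 0, "grip": -0.2}, {"dx": 0, "dy": 0, "dz": 0, "yaw": 0, "grip": -0.4}, {"dx": 0, "dy": 0, "dz": 0, "yaw": 0, "grip": -1}, {"dx": 0, "dy": 0, "dz": 0, "yaw": 0, "grip": -1}], "force": 6}}

```text
t: 3.95
eef_pos: [0.5529, -0.1857, 0.0323]
ee_rot: [[0.121, 0.993, 0.001], [0.993, -0.121, -0.001], [-0.0, 0.001, -1.0]]
contact_force: [-1.0, 1.1, 6.7]
gripper_width: 0.489
grasp_force: 6.0
```

{"api": "send_rows", "payload": {"plan": [{"dx": 0.014, "dy": 0.11, "dz": 0.2, "yaw": 0, "grip": -1}, {"dx": 0.014, "dy": 0.11, "dz": 0.2, "yaw": 0, "grip": -1}, {"dx": 0.018, "dy": 0.145, "dz": 0.178, "yaw": 0, "grip": -1}, {"dx": 0.018, "dy": 0.145, "dz": 0.178, "yaw": 0, "grip": -1}, {"dx": 0.021, "dy": 0.17, "dz": 0.15, "yaw": 0, "grip": -1}, {"dx": 0.021, "dy": 0.17, "dz": 0.15, "yaw": 0, "grip": -1}, {"dx": 0.024, "dy": 0.196, "dz": 0.118, "yaw": 0, "grip": -1}, {"dx": 0.024, "dy": 0.196, "dz": 0.118, "yaw": 0, "grip": -1}, {"dx": 0.026, "dy": 0.212, "dz": 0.08, "yaw": 0, "grip": -1}, {"dx": 0.026, "dy": 0.212, "dz": 0.08, "yaw": 0, "grip": -1}, {"dx": 0, "dy": 0, "dz": 0, "yaw": 0, "grip": -1}], "force": 6}}

```text
t: 5.32
eef_pos: [0.5577, -0.1435, 0.0679]
ee_rot: [[0.121, 0.993, 0.0], [0.993, -0.121, -0.0], [-0.0, 0.0, -1.0]]
contact_force: [0.3, -0.2, -1.5]
gripper_width: 0.486
grasp_force: 6.0
```

```bash
python3 - <<'E'
from h import *
a,_=vision.snapshot("side"); save(cv2.resize(a[170:390,180:500],None,fx=1.8,fy=1.8),"pics/arc1.png")
E
```

```text
(no output)
```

View pics/arc1.png

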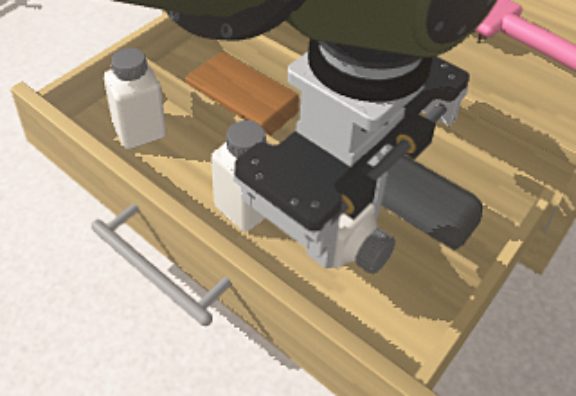

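```bash
cat > tilt.py <<'E'
from h import *
s=r.get_state(); t=np.array(s["eef_pos"]); print("tcp",s["t"],t.round(4),"F",np.round(s["contact_force"],1),"grasp z",round(t[2]+.019,4))
for n in ["side","wrist"]:
    p,im,d,P=cloud(n); X,Y,Z=np.nan_to_num(P).transpose(2,0,1); im=im.astype(int); sat=im.max(2)-im.min(2)
    near=(abs(X-t[0])<.026)&(Y>t[1]-.075)&(Y<t[1]+.085)&(Z>.026)&(Z<.16)
    dark=near&(sat<30)&(im.max(2)<135)&(Y<t[1]+.02); wh=near&(sat<50)&(im.min(2)>90)
    for nm,m in[("dark",dark),("white",wh)]:
        k,l,st,_=cv2.connectedComponentsWithStats(m.astype(np.uint8))
        for i in [j for j in np.argsort(-st[1:,4])+1 if st[j,4]>25][:3]:
            q=P[l==i]; c=q.mean(0); ev,V=np.linalg.eigh(np.cov((q-c).T)); print(n,nm,len(q),c.round(3),"lo",q.min(0).round(3),"hi",q.max(0).round(3),"normal",V[:,0].round(2))
E
python3 tilt.py
```

```text
tcp 5.375 [ 0.5577 -0.1437  0.0677] F [ 0.5  0.6 -1. ] grasp z 0.0867
side dark 365 [ 0.55  -0.174  0.091] lo [ 0.537 -0.182  0.069] hi [ 0.57  -0.163  0.101] normal [ 0.35  0.85 -0.38]
side white 544 [ 0.55  -0.156  0.097] lo [ 0.532 -0.178  0.064] hi [ 0.584 -0.141  0.131] normal [ 0.32  0.89 -0.32]
side white 81 [ 0.549 -0.061  0.043] lo [ 0.542 -0.063  0.028] hi [ 0.564 -0.059  0.065] normal [-0.2  -0.98  0.01]
side white 34 [ 0.583 -0.149  0.148] lo [ 0.582 -0.154  0.138] hi [ 0.584 -0.145  0.158] normal [1.   0.02 0.02]
wrist dark 709 [ 0.535 -0.137  0.116] lo [ 0.533 -0.149  0.091] hi [ 0.537 -0.128  0.142] normal [ 1.   -0.05  0.01]
wrist dark 682 [ 0.581 -0.142  0.114] lo [ 0.579 -0.155  0.086] hi [ 0.584 -0.124  0.138] normal [ 0.99 -0.15 -0.01]
wrist dark 407 [ 0.533 -0.144  0.153] lo [ 0.532 -0.15   0.137] hi [ 0.534 -0.134  0.16 ] normal [ 0.99 -0.13  0.01]
wrist white 16048 [ 0.56  -0.118  0.104] lo [ 0.532 -0.165  0.073] hi [ 0.584 -0.082  0.143] normal [0.06 0.03 1.  ]
wrist white 1536 [ 0.567 -0.062  0.096] lo [ 0.541 -0.067  0.049] hi [ 0.584 -0.059  0.103] normal [ 0.09  0.95 -0.3 ]
wrist white 178 [ 0.583 -0.138  0.124] lo [ 0.582 -0.141  0.096] hi [ 0.584 -0.137  0.144] normal [ 0.97 -0.25 -0.  ]
```

The bottle came up horizontally, so a 6 N grip stops it pivoting. I'll move it away from the neighbouring bottle and relax the grip to 3 N so it swings base-down.

{"api": "send_rows", "payload": {"plan": [{"dx": -0.04, "dy": -0.35, "dz": 0.1, "yaw": 0, "grip": -1}, {"dx": -0.04, "dy": -0.35, "dz": 0, "yaw": 0, "grip": -1}, {"dx": -0.04, "dy": -0.35, "dz": 0, "yaw": 0, "grip": -1}, {"dx": -0.03, "dy": -0.35, "dz": 0, "yaw": 0, "grip": -1}, {"dx": 0, "dy": 0, "dz": 0, "yaw": 0, "grip": -1}, {"dx": 0, "dy": 0, "dz": 0, "yaw": 0, "grip": -1}], "force": 3}}

```text
t: 6.22
eef_pos: [0.5539, -0.1788, 0.0702]
ee_rot: [[0.121, 0.993, -0.0], [0.993, -0.121, 0.0], [0.0, -0.0, -1.0]]
contact_force: [1.2, -0.2, -1.9]
gripper_width: 0.487
grasp_force: 3.0
```

```bash
python3 tilt.py | grep -v "white.*0.058\|dark .*0.53"
```

```text
tcp 6.225 [ 0.5539 -0.1788  0.0702] F [ 1.2 -0.2 -1.9] grasp z 0.0892
side white 412 [ 0.544 -0.193  0.097] lo [ 0.529 -0.213  0.065] hi [ 0.57  -0.182  0.109] normal [ 0.52  0.82 -0.24]
wrist dark 684 [ 0.577 -0.177  0.117] lo [ 0.575 -0.189  0.089] hi [ 0.58  -0.159  0.14 ] normal [ 0.99 -0.15 -0.01]
wrist white 16054 [ 0.556 -0.153  0.107] lo [ 0.528 -0.196  0.076] hi [ 0.58  -0.117  0.146] normal [0.06 0.03 1.  ]
wrist white 160 [ 0.579 -0.172  0.127] lo [ 0.579 -0.175  0.1  ] hi [ 0.58  -0.171  0.145] normal [ 0.97 -0.24 -0.  ]
wrist white 52 [ 0.577 -0.187  0.146] lo [ 0.577 -0.191  0.14 ] hi [ 0.578 -0.181  0.154] normal [ 0.99 -0.13  0.02]
```

{"api": "send_rows", "payload": {"plan": [{"dx": 0.02, "dy": 0.2, "dz": -0.4, "yaw": 0, "grip": -1}, {"dx": 0.02, "dy": 0.2, "dz": -0.4, "yaw": 0, "grip": -1}, {"dx": 0, "dy": 0, "dz": -0.4, "yaw": 0, "grip": -1}, {"dx": 0, "dy": 0, "dz": -0.28, "yaw": 0, "grip": -1}, {"dx": 0, "dy": 0, "dz": 0, "yaw": 0, "grip": -1}, {"dx": 0, "dy": 0, "dz": 0, "yaw": 0, "grip": 0.3}, {"dx": 0, "dy": 0, "dz": 0, "yaw": 0, "grip": 0.36}, {"dx": 0, "dy": 0, "dz": 0, "yaw": 0, "grip": 0.36}, {"dx": -0.07, "dy": -0.58, "dz": 0, "yaw": 0, "grip": 0.36}, {"dx": -0.07, "dy": -0.57, "dz": 0, "yaw": 0, "grip": 0.36}, {"dx": 0, "dy": 0, "dz": -0.1, "yaw": 0, "grip": 0.36}, {"dx": 0, "dy": 0, "dz": 0, "yaw": 0, "grip": 0.36}], "force": 3}}

```text
t: 7.82
eef_pos: [0.5511, -0.1977, 0.0304]
ee_rot: [[0.122, 0.993, -0.001], [0.993, -0.122, 0.0], [0.0, -0.001, -1.0]]
contact_force: [-0.7, 0.1, -0.5]
gripper_width: 0.68
grasp_force: 0.0
```

```bash
python3 tip.py 3; python3 tilt.py
```

```text
tcp 7.825 [ 0.5511 -0.1977  0.0304] tooly [ 0.993 -0.122 -0.001] 0.6795096078344999
wrist 17540 [ 557.3 -145.6] [71.8 44.8] 83.1 z 0.069
[[531.0, -179.0], [575.0, -184.0], [584.0, -113.0], [539.0, -107.0]]
  net 0.87 [321. 180.] [[ 0.5559 -0.158   0.047 ]]
side 248 [ 560.8 -119.7] [21.5 43.8] 79.2 z 0.0698
[[537.0, -126.0], [580.0, -134.0], [584.0, -113.0], [541.0, -105.0]]
scene 468 [ 559.8 -128.5] [37.7 44. ] 83.2 z 0.0708
[[536.0, -145.0], [579.0, -150.0], [584.0, -112.0], [540.0, -107.0]]
  net 0.73 [240. 293.] [[ 0.5551 -0.1575  0.047 ]]
tcp 8.125 [ 0.5515 -0.1974  0.0308] F [0.2 0.4 0.5] grasp z 0.0498
side dark 235 [ 0.552 -0.221  0.145] lo [ 0.526 -0.227  0.141] hi [ 0.577 -0.215  0.148] normal [-0.03 -0.27  0.96]
side white 199 [ 0.562 -0.12   0.069] lo [ 0.539 -0.133  0.045] hi [ 0.577 -0.112  0.073] normal [-0.14  0.07  0.99]
wrist dark 2168 [ 0.551 -0.196  0.059] lo [ 0.534 -0.207  0.046] hi [ 0.569 -0.181  0.068] normal [-0.   -0.11  0.99]
wrist dark 115 [ 0.574 -0.178  0.144] lo [ 0.567 -0.179  0.143] hi [ 0.577 -0.177  0.145] normal [ 0.08  0.72 -0.69]
wrist dark 41 [ 0.54  -0.245  0.043] lo [ 0.529 -0.247  0.041] hi [ 0.552 -0.244  0.044] normal [ 0.1   0.82 -0.57]
wrist white 18357 [ 0.556 -0.151  0.068] lo [ 0.531 -0.206  0.046] hi [ 0.577 -0.112  0.072] normal [-0.04 -0.07  1.  ]
wrist white 5372 [ 0.552 -0.171  0.144] lo [ 0.526 -0.176  0.141] hi [ 0.577 -0.165  0.147] normal [0.08 0.62 0.78]
wrist white 51 [ 0.562 -0.2    0.058] lo [ 0.561 -0.205  0.057] hi [ 0.563 -0.195  0.059] normal [ 0.99 -0.14 -0.02]
```

View pics/w3.png

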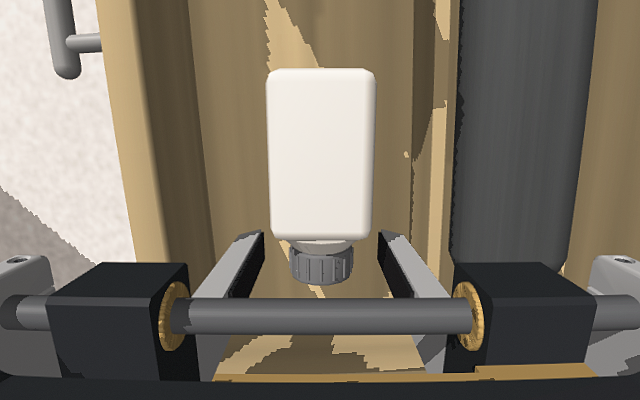

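{"api": "send_rows", "payload": {"plan": [{"dx": 0, "dy": 0, "dz": -0.08, "yaw": 0, "grip": 0}, {"dx": 0, "dy": 0, "dz": 0, "yaw": 0, "grip": -1}, {"dx": 0, "dy": 0, "dz": 0, "yaw": 0, "grip": -1}, {"dx": 0, "dy": 0, "dz": 0, "yaw": 0, "grip": -1}, {"dx": 0, "dy": 0, "dz": 0.3, "yaw": 0, "grip": -1}, {"dx": 0, "dy": 0, "dz": 0.4, "yaw": 0, "grip": -1}, {"dx": 0, "dy": 0, "dz": 0.4, "yaw": 0, "grip": -1}, {"dx": 0, "dy": 0, "dz": 0.4, "yaw": 0, "grip": -1}, {"dx": 0, "dy": 0, "dz": 0, "yaw": 0, "grip": -1}, {"dx": 0, "dy": 0, "dz": 0, "yaw": 0, "grip": -1}], "force": 3.5}}

```text
t: 9.48
eef_pos: [0.5513, -0.1976, 0.066]
ee_rot: [[0.121, 0.993, -0.0], [0.993, -0.121, 0.0], [0.0, -0.0, -1.0]]
contact_force: [-0.1, 0.1, -1.9]
gripper_width: 0.343
grasp_force: 4.0
```

```bash
python3 tilt.py; python3 - <<'E'
from h import *
a,_=vision.snapshot("side"); b,_=vision.snapshot("scene")
f=lambda m:cv2.resize(m,(400,360)); save(np.hstack([f(a[170:390,260:504]),f(b[140:360,150:394])]),"pics/lift2.png")
E
```

```text
tcp 9.475 [ 0.5513 -0.1976  0.066 ] F [-0.1  0.1 -1.9] grasp z 0.085
side dark 92 [ 0.556 -0.207  0.081] lo [ 0.541 -0.209  0.067] hi [ 0.575 -0.204  0.09 ] normal [-0.05 -0.97  0.23]
side white 222 [ 0.537 -0.136  0.055] lo [ 0.531 -0.18   0.038] hi [ 0.542 -0.113  0.076] normal [ 0.99 -0.14  0.02]
wrist dark 3285 [ 0.553 -0.192  0.1  ] lo [ 0.534 -0.249  0.028] hi [ 0.577 -0.178  0.141] normal [-0.03 -1.   -0.01]
wrist dark 329 [ 0.568 -0.202  0.152] lo [ 0.567 -0.257  0.073] hi [ 0.572 -0.192  0.16 ] normal [ 0.99 -0.1   0.04]
wrist dark 328 [ 0.533 -0.198  0.153] lo [ 0.532 -0.205  0.138] hi [ 0.535 -0.187  0.16 ] normal [ 0.99 -0.13  0.01]
wrist white 16582 [ 0.553 -0.155  0.091] lo [ 0.525 -0.2    0.066] hi [ 0.577 -0.113  0.142] normal [0.16 0.31 0.94]
wrist white 1112 [ 0.573 -0.19   0.118] lo [ 0.569 -0.193  0.084] hi [ 0.577 -0.189  0.142] normal [0.11 0.99 0.  ]
wrist white 63 [ 0.562 -0.195  0.094] lo [ 0.561 -0.2    0.091] hi [ 0.563 -0.189  0.097] normal [ 0.99 -0.07  0.08]
```

View pics/lift2.png

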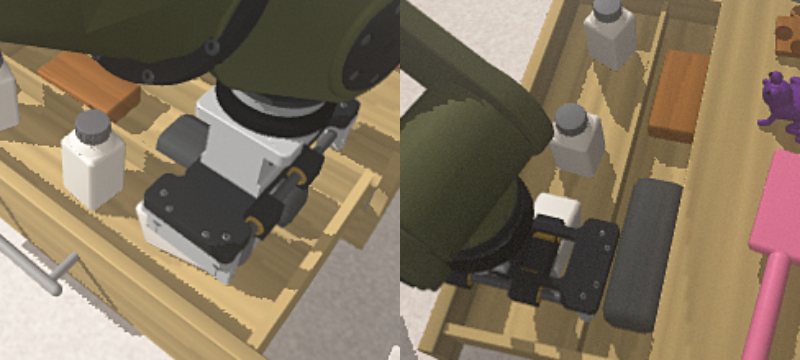

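The bottle has pivoted about 20° base-down. I'll lift further with the grip at 3 N and jog it so it swings.

{"api": "send_rows", "payload": {"plan": [{"dx": 0, "dy": 0, "dz": 0.4, "yaw": 0, "grip": -1}, {"dx": 0, "dy": 0, "dz": 0.5, "yaw": 0, "grip": -1}, {"dx": 0, "dy": 0, "dz": -0.3, "yaw": 0, "grip": -1}, {"dx": 0, "dy": 0, "dz": 0.6, "yaw": 0, "grip": -1}, {"dx": 0, "dy": 0, "dz": -0.3, "yaw": 0, "grip": -1}, {"dx": 0, "dy": 0, "dz": 0.6, "yaw": 0, "grip": -1}, {"dx": 0, "dy": 0, "dz": 0, "yaw": 0, "grip": -1}, {"dx": 0, "dy": 0, "dz": 0, "yaw": 0, "grip": -1}], "force": 3}}

```text
t: 10.68
eef_pos: [0.5514, -0.1976, 0.1038]
ee_rot: [[0.121, 0.993, 0.0], [0.993, -0.121, -0.0], [-0.0, 0.0, -1.0]]
contact_force: [-0.6, 0.6, -1.1]
gripper_width: 0.343
grasp_force: 3.5
```

```bash
python3 tilt.py
```

```text
tcp 10.675 [ 0.5514 -0.1976  0.1038] F [-0.6  0.6 -1.1] grasp z 0.1228
side dark 136 [ 0.561 -0.206  0.12 ] lo [ 0.542 -0.209  0.103] hi [ 0.576 -0.202  0.134] normal [ 0.07  0.98 -0.18]
side white 630 [ 0.536 -0.146  0.093] lo [ 0.526 -0.189  0.061] hi [ 0.548 -0.113  0.117] normal [ 0.99 -0.14  0.  ]
side white 36 [ 0.571 -0.208  0.118] lo [ 0.567 -0.209  0.103] hi [ 0.576 -0.207  0.131] normal [-0.24 -0.97 -0.01]
wrist dark 2964 [ 0.554 -0.192  0.133] lo [ 0.534 -0.249  0.029] hi [ 0.577 -0.178  0.16 ] normal [ 0.03 -0.98  0.2 ]
wrist dark 51 [ 0.564 -0.248  0.058] lo [ 0.557 -0.248  0.051] hi [ 0.568 -0.247  0.066] normal [-0.06 -1.    0.01]
wrist white 14554 [ 0.554 -0.155  0.12 ] lo [ 0.525 -0.195  0.091] hi [ 0.577 -0.113  0.16 ] normal [0.04 0.45 0.89]
wrist white 687 [ 0.573 -0.191  0.141] lo [ 0.569 -0.192  0.114] hi [ 0.577 -0.189  0.16 ] normal [0.11 0.99 0.  ]
wrist white 60 [ 0.563 -0.189  0.131] lo [ 0.562 -0.194  0.128] hi [ 0.564 -0.185  0.135] normal [ 0.99 -0.12 -0.01]
```

Friction still holds the bottle at about 27°. I'll use the front board as a stop: turn the bottle so its base faces the board, then pivot it upright against it.

{"api": "send_rows", "payload": {"plan": [{"dx": 0, "dy": 0, "dz": 0.8, "yaw": 0, "grip": -1}, {"dx": 0, "dy": 0, "dz": 0.8, "yaw": 0, "grip": -1}, {"dx": 0.15, "dy": 0, "dz": 0, "yaw": 0.17, "grip": -1}, {"dx": 0.15, "dy": 0, "dz": 0, "yaw": 0.17, "grip": -1}, {"dx": 0.15, "dy": 0, "dz": 0, "yaw": 0.17, "grip": -1}, {"dx": 0.15, "dy": 0, "dz": 0, "yaw": 0.17, "grip": -1}, {"dx": 0.15, "dy": 0, "dz": 0, "yaw": 0.17, "grip": -1}, {"dx": 0.15, "dy": 0, "dz": 0, "yaw": 0.17, "grip": -1}, {"dx": 0.15, "dy": 0, "dz": 0, "yaw": 0.17, "grip": -1}, {"dx": 0.15, "dy": 0, "dz": 0, "yaw": 0.17, "grip": -1}, {"dx": 0.15, "dy": 0, "dz": 0, "yaw": 0.17, "grip": -1}, {"dx": 0, "dy": 0, "dz": 0, "yaw": 0, "grip": -1}], "force": 3}}

```text
t: 12.28
eef_pos: [0.5851, -0.1975, 0.1434]
ee_rot: [[-0.996, 0.091, -0.0], [0.091, 0.996, 0.0], [0.0, 0.0, -1.0]]
contact_force: [-0.1, 0.2, -1.1]
gripper_width: 0.338
grasp_force: 3.5
```

```bash
cat > t2.py <<'E'
from h import *
# points in gripper-aligned frame: u = toward base (-x cubby), v lateral
s=r.get_state(); t=np.array(s["eef_pos"]); R=np.array(s["ee_rot"]); print("tcp",s["t"],t.round(4),"F",np.round(s["contact_force"],1),"w",round(s["gripper_width"],3),"joint6",round(s["joints"][5],2),"tooly",R[:,1].round(3))
th=-.087; e=np.array([-np.cos(th),-np.sin(th),0]); f=np.array([-e[1],e[0],0])
for n in ["scene","side","wrist"]:
    p,im,d,P=cloud(n); Q=np.nan_to_num(P)-t; u=Q@e; v=Q@f; Z=Q[...,2]+t[2]; im=im.astype(int); sat=im.max(2)-im.min(2)
    m=(abs(v)<.03)&(u>.012)&(u<.12)&(Z>.028)&(Z<.17)&(sat<50)&(im.min(2)>80)
    k,l,st,_=cv2.connectedComponentsWithStats(m.astype(np.uint8))
    for i in [j for j in np.argsort(-st[1:,4])+1 if st[j,4]>40][:2]:
        q=P[l==i]; c=q.mean(0); V=np.linalg.eigh(np.cov((q-c).T))[1][:,0]; V*=np.sign(V[2])
        print(n,len(q),"u",u[l==i].min().round(3),u[l==i].max().round(3),"z",Z[l==i].min().round(3),Z[l==i].max().round(3),"normal u,v,z",(V@e).round(2),(V@f).round(2),V[2].round(2))
    b=(Z>.076)&(Z<.086)&(u>.02)&(u<.2)&(abs(v)<.1)&(sat>35)
    if b.sum()>50: print("  board inner edge u",np.percentile(u[b],[2,98]).round(3))
    np.save("/tmp/%s_im.npy"%n,im.astype(np.uint8))
E
python3 t2.py
```

```text
tcp 12.275 [ 0.5851 -0.1975  0.1434] F [-0.1  0.2 -1.1] w 0.338 joint6 -1.86 tooly [0.091 0.996 0.   ]
  board inner edge u [0.098 0.111]
side 2678 u 0.012 0.088 z 0.101 0.17 normal u,v,z 0.5 0.28 0.82
  board inner edge u [0.096 0.111]
wrist 12784 u 0.012 0.097 z 0.055 0.17 normal u,v,z 0.5 -0.02 0.87
  board inner edge u [0.098 0.111]
```

{"api": "send_rows", "payload": {"plan": [{"dx": 0, "dy": 0, "dz": -0.6, "yaw": 0, "grip": -1}, {"dx": 0, "dy": 0, "dz": -0.6, "yaw": 0, "grip": -1}, {"dx": 0, "dy": 0, "dz": -0.6, "yaw": 0, "grip": -1}, {"dx": 0, "dy": 0, "dz": -0.6, "yaw": 0, "grip": -1}, {"dx": 0, "dy": 0, "dz": -0.36, "yaw": 0, "grip": -1}, {"dx": -0.2, "dy": 0.02, "dz": 0, "yaw": 0, "grip": -1}, {"dx": -0.2, "dy": 0.02, "dz": 0, "yaw": 0, "grip": -1}, {"dx": -0.11, "dy": 0.01, "dz": 0.3, "yaw": 0, "grip": -1}, {"dx": -0.11, "dy": 0.01, "dz": 0.3, "yaw": 0, "grip": -1}, {"dx": -0.16, "dy": 0.015, "dz": 0.28, "yaw": 0, "grip": -1}, {"dx": -0.16, "dy": 0.015, "dz": 0.28, "yaw": 0, "grip": -1}, {"dx": 0, "dy": 0, "dz": 0, "yaw": 0, "grip": -1}], "force": 3}}

```text
t: 13.92
eef_pos: [0.5616, -0.1955, 0.1045]
ee_rot: [[-0.996, 0.09, 0.001], [0.09, 0.996, -0.0], [-0.001, -0.0, -1.0]]
contact_force: [0.2, -0.1, -1.1]
gripper_width: 0.338
grasp_force: 3.4
```

```bash
python3 t2.py
```

```text
tcp 13.925 [ 0.5616 -0.1955  0.1045] F [ 0.2 -0.1 -1.1] w 0.338 joint6 -1.88 tooly [ 0.09   0.996 -0.   ]
  board inner edge u [0.085 0.097]
side 2742 u 0.012 0.083 z 0.049 0.14 normal u,v,z 0.7 0.27 0.66
  board inner edge u [0.082 0.096]
wrist 10741 u 0.012 0.08 z 0.065 0.139 normal u,v,z 0.7 -0.02 0.71
wrist 59 u 0.097 0.098 z 0.076 0.079 normal u,v,z 0.99 -0.01 0.15
  board inner edge u [0.083 0.097]
```

{"api": "send_rows", "payload": {"plan": [{"dx": 0.12, "dy": -0.01, "dz": 0, "yaw": 0, "grip": -1}, {"dx": 0, "dy": 0, "dz": -0.32, "yaw": 0, "grip": -1}, {"dx": 0, "dy": 0, "dz": -0.32, "yaw": 0, "grip": -1}, {"dx": -0.2, "dy": 0.018, "dz": 0, "yaw": 0, "grip": -1}, {"dx": -0.2, "dy": 0.018, "dz": 0, "yaw": 0, "grip": -1}, {"dx": -0.18, "dy": 0.016, "dz": 0.26, "yaw": 0, "grip": -1}, {"dx": -0.21, "dy": 0.018, "dz": 0.24, "yaw": 0, "grip": -1}, {"dx": -0.21, "dy": 0.018, "dz": 0.24, "yaw": 0, "grip": -1}, {"dx": -0.25, "dy": 0.022, "dz": 0.2, "yaw": 0, "grip": -1}, {"dx": -0.25, "dy": 0.022, "dz": 0.2, "yaw": 0, "grip": -1}, {"dx": 0, "dy": 0, "dz": 0, "yaw": 0, "grip": -1}], "force": 3}}

```text
t: 15.45
eef_pos: [0.5269, -0.1924, 0.1167]
ee_rot: [[-0.996, 0.09, 0.001], [0.09, 0.996, -0.0], [-0.001, -0.0, -1.0]]
contact_force: [0.0, -0.5, -0.6]
gripper_width: 0.005
grasp_force: 0.2
```

```bash
python3 t2.py
```

```text
tcp 15.45 [ 0.5269 -0.1924  0.1167] F [ 0.  -0.5 -0.6] w 0.005 joint6 -1.9 tooly [ 0.09   0.996 -0.   ]
scene 120 u 0.012 0.038 z 0.033 0.109 normal u,v,z 0.01 0.99 0.11
side 1578 u 0.012 0.049 z 0.03 0.125 normal u,v,z 0.8 0.5 0.32
  board inner edge u [0.048 0.062]
wrist 4869 u 0.012 0.048 z 0.07 0.124 normal u,v,z 0.81 -0.01 0.58
wrist 80 u 0.064 0.064 z 0.035 0.054 normal u,v,z -1.0 0.0 0.01
  board inner edge u [0.05  0.063]
```

The grip slipped off. I'll look at what the bottle did.

```bash
python3 - <<'E'
from h import *
a=np.load("/tmp/side_im.npy");b=np.load("/tmp/wrist_im.npy")
f=lambda m:cv2.resize(m,(400,380)); save(np.hstack([f(a[150:390,230:484]),f(b)]),"pics/slip.png")
E
```

```text
(no output)
```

View pics/slip.png

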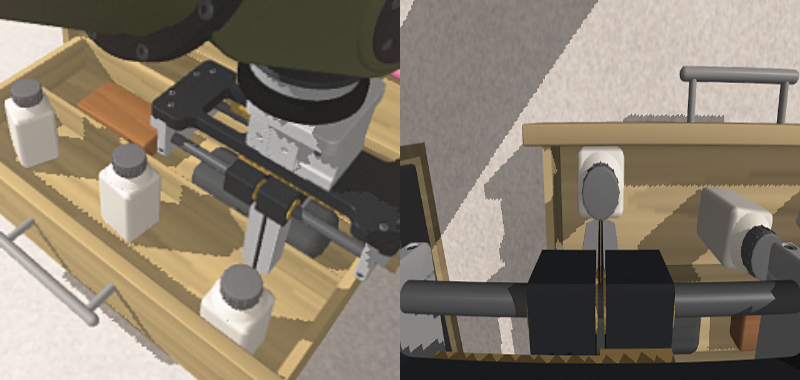

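The bottle now stands by the front board, upright or close to it, with the shut fingers just behind it. I'll measure its tilt.

```bash
cat > up.py <<'E'
from h import *
s=r.get_state(); t=np.array(s["eef_pos"]); print("t",s["t"],"tcp",t.round(4),"F",np.round(s["contact_force"],1))
for n in ["scene","side","wrist"]:
    p,im,d,P=cloud(n); X,Y,Z=np.nan_to_num(P).transpose(2,0,1); im=im.astype(int); sat=im.max(2)-im.min(2)
    m=(X>.46)&(X<.60)&(Y>-.24)&(Y<-.14)&(Z>.085)&(Z<.14)&(sat<30)&(im.max(2)<140)
    k,l,st,_=cv2.connectedComponentsWithStats(m.astype(np.uint8))
    for i in [j for j in np.argsort(-st[1:,4])+1 if st[j,4]>60][:2]:
        q=P[l==i]; c=q.mean(0); top=q[q[:,2]>np.percentile(q[:,2],40)]; V=np.linalg.eigh(np.cov((top-top.mean(0)).T))[1][:,0]
        print(n,"cap",len(q),c.round(3),"lo",q.min(0).round(3),"hi",q.max(0).round(3),"n",(V*np.sign(V[2])).round(2))
    w=(X>.46)&(X<.60)&(Y>-.24)&(Y<-.14)&(Z>.03)&(Z<.105)&(sat<50)&(im.min(2)>100)
    if w.sum()>60: q=P[w]; print(n,"white",len(q),"lo",np.percentile(q,2,0).round(3),"hi",np.percentile(q,98,0).round(3), "low part x",np.percentile(q[q[:,2]<.05][:,0],[5,95]).round(3) if (q[:,2]<.05).sum()>20 else "")
    for g in models.pinpoint(n,"tipped")[:3]: print("  net",round(g["score"],2),np.round(g["xy"]),at_z(p,g["xy"],.073).round(3))
E
python3 up.py
```

```text
t 15.6 tcp [ 0.5272 -0.1923  0.1162] F [ 1.   1.3 -0.9]
scene cap 188 [ 0.526 -0.201  0.112] lo [ 0.505 -0.214  0.085] hi [ 0.537 -0.181  0.14 ] n [-0.83  0.44  0.35]
scene white 267 lo [ 0.491 -0.214  0.037] hi [ 0.523 -0.199  0.104] low part x [0.493 0.523]
side cap 649 [ 0.501 -0.191  0.121] lo [ 0.486 -0.208  0.098] hi [ 0.522 -0.174  0.14 ] n [-0.13  0.02  0.99]
side white 1055 lo [ 0.479 -0.213  0.042] hi [ 0.519 -0.167  0.104] low part x [0.497 0.518]
  net 0.96 [379. 346.] [[ 0.505 -0.188  0.073]]
wrist cap 4069 [ 0.503 -0.193  0.119] lo [ 0.478 -0.214  0.085] hi [ 0.525 -0.174  0.14 ] n [-0.34  0.03  0.94]
wrist white 2603 lo [ 0.464 -0.211  0.045] hi [ 0.522 -0.167  0.103] low part x [0.461 0.465]
  net 0.84 [322. 190.] [[ 0.504 -0.189  0.073]]
```

{"api": "send_rows", "payload": {"plan": [{"dx": 0.2, "dy": -0.02, "dz": 0, "yaw": 0, "grip": -1}, {"dx": 0.2, "dy": -0.02, "dz": 0.2, "yaw": 0, "grip": -1}, {"dx": 0.4, "dy": 0, "dz": 0.8, "yaw": 0, "grip": -1}, {"dx": 0.4, "dy": 0, "dz": 1, "yaw": 0, "grip": -1}, {"dx": 0, "dy": 0, "dz": 1, "yaw": 0, "grip": -1}, {"dx": 0, "dy": 0, "dz": 0.6, "yaw": 0, "grip": -1}, {"dx": 0, "dy": 0, "dz": 0, "yaw": 0, "grip": -1}]}}

```text
t: 16.77
eef_pos: [0.5575, -0.1934, 0.207]
ee_rot: [[-0.996, 0.09, 0.001], [0.09, 0.996, -0.001], [-0.001, -0.0, -1.0]]
contact_force: [-0.1, -0.6, -0.5]
gripper_width: 0.004
grasp_force: 0.0
```

```bash
python3 up.py; python3 - <<'E'
from h import *
a,_=vision.snapshot("side");b,_=vision.snapshot("wrist");c,_=vision.snapshot("scene")
f=lambda m:cv2.resize(m,(266,300)); save(np.hstack([f(a[150:390,230:443]),f(b),f(c[150:390,130:343])]),"pics/up1.png")
E
```

```text
t 16.775 tcp [ 0.5575 -0.1934  0.207 ] F [-0.1 -0.6 -0.5]
scene cap 98 [ 0.499 -0.19   0.123] lo [ 0.49  -0.205  0.102] hi [ 0.503 -0.175  0.125] n [-0.03 -0.    1.  ]
scene cap 80 [ 0.516 -0.193  0.116] lo [ 0.508 -0.204  0.102] hi [ 0.519 -0.179  0.124] n [-0.99  0.13  0.04]
scene white 673 lo [ 0.493 -0.214  0.035] hi [ 0.527 -0.172  0.104] low part x [0.493 0.527]
  net 0.91 [196. 303.] [[ 0.497 -0.188  0.073]]
side cap 800 [ 0.502 -0.195  0.115] lo [ 0.482 -0.214  0.085] hi [ 0.524 -0.173  0.125] n [-0.01  0.01  1.  ]
side white 1058 lo [ 0.481 -0.213  0.043] hi [ 0.519 -0.167  0.104] low part x [0.497 0.518]
  net 0.7 [381. 344.] [[ 0.508 -0.188  0.073]]
wrist cap 1805 [ 0.505 -0.194  0.114] lo [ 0.481 -0.214  0.09 ] hi [ 0.527 -0.173  0.123] n [0. 0. 1.]
wrist white 1439 lo [ 0.48  -0.212  0.064] hi [ 0.525 -0.168  0.103] low part x 
  net 0.88 [322. 138.] [[ 0.502 -0.187  0.073]]
```

View pics/up1.png

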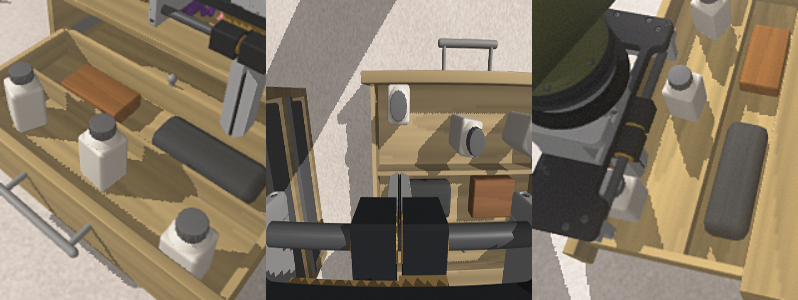

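All three bottles stand: the righted cap top is level at z 0.123, at about (0.502, −0.19). Next I bring the shut fingers in front of the handle.

{"api": "send_rows", "payload": {"plan": [{"dx": -0.81, "dy": 0.845, "dz": 0, "yaw": 0, "grip": -1}, {"dx": -0.81, "dy": 0.845, "dz": 0, "yaw": 0, "grip": -1}, {"dx": -0.81, "dy": 0.845, "dz": 0, "yaw": 0, "grip": -1}, {"dx": -0.81, "dy": 0.845, "dz": 0, "yaw": 0, "grip": -1}, {"dx": -0.81, "dy": 0.845, "dz": 0, "yaw": 0, "grip": -1}, {"dx": -0.81, "dy": 0.845, "dz": 0, "yaw": 0, "grip": -1}, {"dx": -0.81, "dy": 0.845, "dz": 0, "yaw": 0, "grip": -1}, {"dx": -0.83, "dy": 0.845, "dz": 0, "yaw": 0, "grip": -1}, {"dx": 0, "dy": 0, "dz": -0.8, "yaw": 0, "grip": -1}, {"dx": 0, "dy": 0, "dz": -0.8, "yaw": 0, "grip": -1}, {"dx": 0, "dy": 0, "dz": -0.8, "yaw": 0, "grip": -1}, {"dx": 0, "dy": 0, "dz": 0, "yaw": 0, "grip": -1}]}}

```text
t: 18.73
eef_pos: [0.394, -0.0242, 0.1455]
ee_rot: [[-0.996, 0.09, -0.002], [0.09, 0.996, 0.0], [0.002, 0.0, -1.0]]
contact_force: [-0.9, -0.2, 0.5]
gripper_width: 0.008
grasp_force: 0.0
```

```bash
cat > dr.py <<'E'
from h import *
s=r.get_state(); t=np.array(s["eef_pos"]); print("t",s["t"],"tcp",t.round(4),"F",np.round(s["contact_force"],1))
C=np.array([.8135,-.057]); ex=np.array([.9962,-.087]); ey=np.array([.087,.9962])
for n in ["scene","side"]:
    p,im,d,P=cloud(n); Q=np.nan_to_num(P); X=(Q[...,:2]-C)@ex; Y=(Q[...,:2]-C)@ey; Z=Q[...,2]; im=im.astype(int); sat=im.max(2)-im.min(2)
    b=(Z>.078)&(Z<.084)&(sat>35)&(X<-.1)&(X>-.36)&(abs(Y)<.2)
    h,e=np.histogram(X[b],bins=np.arange(-.36,-.09,.002)); 
    if b.sum()>100:
        xb=np.median(X[b]); print(n,"board mid",xb.round(4),"open",(-xb-.13).round(4),b.sum())
    for lo,hi in[(-.2,-.08),(-.07,.06),(.08,.21)]:
        c=(Y>lo)&(Y<hi)&(X>-.335)&(X<-.06)&(Z>.112)&(Z<.128)&(sat<30)&(im.max(2)<150)
        if c.sum()>30: print(n," cap",c.sum(),np.median(X[c]).round(3),np.median(Y[c]).round(3),np.percentile(Z[c],90).round(4))
    hd=(Z>.048)&(Z<.06)&(sat<40)&(X<-.16)&(X>-.42)&(abs(Y)<.068)
    for s0 in [-.068,.045]:
        k=hd&(Y>s0)&(Y<s0+.023)
        if k.sum()>20: print(n," bar X",np.median(X[k]).round(4),"lo",np.percentile(X[k],5).round(4),k.sum())
    save(im.astype(np.uint8),"pics/dr_%s_%.0f.png"%(n,s["t"]))
E
python3 dr.py
```

```text
t 18.725 tcp [ 0.394  -0.0242  0.1455] F [-0.9 -0.2  0.5]
scene board mid -0.3303 open 0.2003 1357
scene  cap 421 -0.296 -0.161 0.1239
scene  cap 316 -0.258 -0.01 0.1242
scene  cap 243 -0.259 0.136 0.1246
scene  bar X -0.3494 lo -0.3751 248
scene  bar X -0.3623 lo -0.3756 131
side board mid -0.3296 open 0.1996 1723
side  cap 584 -0.3 -0.16 0.1232
side  cap 367 -0.261 -0.008 0.1234
side  cap 274 -0.262 0.137 0.1237
side  bar X -0.3474 lo -0.3758 432
```

{"api": "send_rows", "payload": {"plan": [{"dx": 0, "dy": 0, "dz": -0.88, "yaw": 0, "grip": -1}, {"dx": 0, "dy": 0, "dz": -0.88, "yaw": 0, "grip": -1}, {"dx": 0, "dy": 0, "dz": -0.88, "yaw": 0, "grip": -1}, {"dx": 0, "dy": 0, "dz": -0.88, "yaw": 0, "grip": -1}, {"dx": 0, "dy": 0, "dz": -0.88, "yaw": 0, "grip": -1}, {"dx": 0.25, "dy": -0.022, "dz": 0, "yaw": 0, "grip": -1}, {"dx": 0.25, "dy": -0.022, "dz": 0, "yaw": 0, "grip": -1}, {"dx": 0.25, "dy": -0.022, "dz": 0, "yaw": 0, "grip": -1}, {"dx": 0.2, "dy": -0.017, "dz": 0, "yaw": 0, "grip": -1}, {"dx": 0.15, "dy": -0.013, "dz": 0, "yaw": 0, "grip": -1}, {"dx": 0.15, "dy": -0.013, "dz": 0, "yaw": 0, "grip": -1}, {"dx": 0.15, "dy": -0.013, "dz": 0, "yaw": 0, "grip": -1}]}}

```text
t: 20.32
eef_pos: [0.4297, -0.0273, 0.0362]
ee_rot: [[-0.996, 0.09, -0.0], [0.09, 0.996, 0.0], [0.0, -0.0, -1.0]]
contact_force: [-1.8, -0.1, -0.2]
gripper_width: 0.009
grasp_force: 0.5
```

{"api": "send_rows", "payload": {"plan": [{"dx": 0.12, "dy": -0.01, "dz": 0, "yaw": 0, "grip": -1}, {"dx": 0.15, "dy": -0.013, "dz": 0, "yaw": 0, "grip": -1}, {"dx": 0.2, "dy": -0.017, "dz": 0, "yaw": 0, "grip": -1}, {"dx": 0.2, "dy": -0.017, "dz": 0, "yaw": 0, "grip": -1}, {"dx": 0.2, "dy": -0.017, "dz": 0, "yaw": 0, "grip": -1}, {"dx": 0.2, "dy": -0.018, "dz": 0, "yaw": 0, "grip": -1}, {"dx": 0.2, "dy": -0.018, "dz": 0, "yaw": 0, "grip": -1}, {"dx": 0.2, "dy": -0.018, "dz": 0, "yaw": 0, "grip": -1}, {"dx": 0.2, "dy": -0.018, "dz": 0, "yaw": 0, "grip": -1}, {"dx": 0.2, "dy": -0.018, "dz": 0, "yaw": 0, "grip": -1}, {"dx": 0.2, "dy": -0.018, "dz": 0, "yaw": 0, "grip": -1}, {"dx": 0.15, "dy": -0.013, "dz": 0, "yaw": 0, "grip": -1}]}}

```text
t: 21.82
eef_pos: [0.4855, -0.0323, 0.0362]
ee_rot: [[-0.996, 0.09, 0.0], [0.09, 0.996, -0.0], [-0.0, -0.0, -1.0]]
contact_force: [-1.1, 1.5, -0.1]
gripper_width: 0.003
grasp_force: 0.6
```

```bash
python3 dr.py
```

```text
t 21.825 tcp [ 0.4855 -0.0323  0.0362] F [-1.1  1.5 -0.1]
scene board mid -0.2719 open 0.1419 1475
scene  cap 429 -0.239 -0.161 0.1239
scene  cap 318 -0.2 -0.009 0.1243
scene  cap 249 -0.201 0.137 0.1244
scene  bar X -0.3093 lo -0.3177 159
scene  bar X -0.305 lo -0.3176 117
side board mid -0.2708 open 0.1408 1052
side  cap 492 -0.242 -0.16 0.1233
side  cap 311 -0.204 -0.008 0.1235
side  bar X -0.3079 lo -0.3175 227
```

{"api": "send_rows", "payload": {"plan": [{"dx": 0.15, "dy": -0.013, "dz": 0, "yaw": 0, "grip": -1}, {"dx": 0.2, "dy": -0.017, "dz": 0, "yaw": 0, "grip": -1}, {"dx": 0.2, "dy": -0.017, "dz": 0, "yaw": 0, "grip": -1}, {"dx": 0.2, "dy": -0.017, "dz": 0, "yaw": 0, "grip": -1}, {"dx": 0.2, "dy": -0.017, "dz": 0, "yaw": 0, "grip": -1}, {"dx": 0.2, "dy": -0.018, "dz": 0, "yaw": 0, "grip": -1}, {"dx": 0.2, "dy": -0.018, "dz": 0, "yaw": 0, "grip": -1}, {"dx": 0.2, "dy": -0.018, "dz": 0, "yaw": 0, "grip": -1}, {"dx": 0.2, "dy": -0.018, "dz": 0, "yaw": 0, "grip": -1}, {"dx": 0.2, "dy": -0.018, "dz": 0, "yaw": 0, "grip": -1}, {"dx": 0.2, "dy": -0.018, "dz": 0, "yaw": 0, "grip": -1}, {"dx": 0.2, "dy": -0.018, "dz": 0, "yaw": 0, "grip": -1}]}}

```text
t: 23.42
eef_pos: [0.5442, -0.0374, 0.0363]
ee_rot: [[-0.996, 0.09, 0.0], [0.09, 0.996, 0.0], [-0.0, 0.0, -1.0]]
contact_force: [-2.1, 0.2, 0.3]
gripper_width: 0.001
grasp_force: 0.6
```

{"api": "send_rows", "payload": {"plan": [{"dx": 0.2, "dy": -0.017, "dz": 0, "yaw": 0, "grip": -1}, {"dx": 0.2, "dy": -0.017, "dz": 0, "yaw": 0, "grip": -1}, {"dx": 0.2, "dy": -0.017, "dz": 0, "yaw": 0, "grip": -1}, {"dx": 0.2, "dy": -0.017, "dz": 0, "yaw": 0, "grip": -1}, {"dx": 0.2, "dy": -0.017, "dz": 0, "yaw": 0, "grip": -1}, {"dx": 0.2, "dy": -0.018, "dz": 0, "yaw": 0, "grip": -1}, {"dx": 0.2, "dy": -0.018, "dz": 0, "yaw": 0, "grip": -1}, {"dx": 0.2, "dy": -0.018, "dz": 0, "yaw": 0, "grip": -1}, {"dx": 0.2, "dy": -0.018, "dz": 0, "yaw": 0, "grip": -1}, {"dx": 0.1, "dy": -0.009, "dz": 0, "yaw": 0, "grip": -1}, {"dx": 0.1, "dy": -0.009, "dz": 0, "yaw": 0, "grip": -1}, {"dx": 0, "dy": 0, "dz": 0, "yaw": 0, "grip": -1}]}}

```text
t: 24.92
eef_pos: [0.5941, -0.0419, 0.0363]
ee_rot: [[-0.996, 0.09, 0.0], [0.09, 0.996, -0.0], [-0.0, -0.0, -1.0]]
contact_force: [0.4, 0.4, 0.2]
gripper_width: 0.008
grasp_force: 0.0
```

```bash
python3 dr.py
```

```text
t 24.925 tcp [ 0.5941 -0.0419  0.0363] F [0.4 0.4 0.2]
scene board mid -0.1626 open 0.0326 1625
scene  cap 326 -0.134 -0.161 0.1239
scene  bar X -0.1967 lo -0.2085 128
scene  bar X -0.19 lo -0.2015 75
side board mid -0.1631 open 0.0331 730
side  cap 356 -0.134 -0.16 0.1229
side  cap 87 -0.104 -0.011 0.1223
side  bar X -0.1997 lo -0.209 185
side  bar X -0.2052 lo -0.2091 90
```

{"api": "send_rows", "payload": {"plan": [{"dx": 0.1, "dy": -0.009, "dz": 0, "yaw": 0, "grip": -1}, {"dx": 0.1, "dy": -0.009, "dz": 0, "yaw": 0, "grip": -1}, {"dx": 0.1, "dy": -0.009, "dz": 0, "yaw": 0, "grip": -1}, {"dx": 0.1, "dy": -0.009, "dz": 0, "yaw": 0, "grip": -1}, {"dx": 0.1, "dy": -0.009, "dz": 0, "yaw": 0, "grip": -1}, {"dx": 0.1, "dy": -0.009, "dz": 0, "yaw": 0, "grip": -1}, {"dx": 0.1, "dy": -0.009, "dz": 0, "yaw": 0, "grip": -1}, {"dx": 0.06, "dy": -0.005, "dz": 0, "yaw": 0, "grip": -1}, {"dx": 0.06, "dy": -0.005, "dz": 0, "yaw": 0, "grip": -1}, {"dx": 0.06, "dy": -0.005, "dz": 0, "yaw": 0, "grip": -1}, {"dx": 0.06, "dy": -0.005, "dz": 0, "yaw": 0, "grip": -1}]}}

```text
t: 26.4
eef_pos: [0.6171, -0.0438, 0.0362]
ee_rot: [[-0.996, 0.09, -0.001], [0.09, 0.996, 0.0], [0.001, -0.0, -1.0]]
contact_force: [-4.2, 1.0, 2.5]
gripper_width: 0.003
grasp_force: 2.1
```

{"api": "send_rows", "payload": {"plan": [{"dx": 0.05, "dy": -0.005, "dz": 0, "yaw": 0, "grip": -1}, {"dx": 0.05, "dy": -0.004, "dz": 0, "yaw": 0, "grip": -1}, {"dx": 0.05, "dy": -0.004, "dz": 0, "yaw": 0, "grip": -1}, {"dx": 0.05, "dy": -0.004, "dz": 0, "yaw": 0, "grip": -1}, {"dx": 0, "dy": 0, "dz": 0, "yaw": 0, "grip": -1}]}}

```text
t: 27.02
eef_pos: [0.6227, -0.0443, 0.0363]
ee_rot: [[-0.996, 0.09, 0.001], [0.09, 0.996, -0.0], [-0.001, -0.0, -1.0]]
contact_force: [0.2, 0.7, 0.0]
gripper_width: 0.008
grasp_force: 0.0
```

```bash
python3 dr.py
```

```text
t 27.025 tcp [ 0.6227 -0.0443  0.0363] F [0.2 0.7 0. ]
scene board mid -0.1334 open 0.0034 1555
scene  bar X -0.1719 lo -0.1796 76
side board mid -0.1326 open 0.0026 689
side  cap 171 -0.11 -0.16 0.1224
side  bar X -0.1748 lo -0.1779 109
side  bar X -0.1743 lo -0.1782 80
```

{"api": "send_rows", "payload": {"plan": [{"dx": 0.06, "dy": -0.005, "dz": 0, "yaw": 0, "grip": -1}, {"dx": 0.06, "dy": -0.005, "dz": 0, "yaw": 0, "grip": -1}, {"dx": 0.06, "dy": -0.005, "dz": 0, "yaw": 0, "grip": -1}, {"dx": 0, "dy": 0, "dz": 0, "yaw": 0, "grip": -1}]}}

```text
t: 27.62
eef_pos: [0.6269, -0.0447, 0.0362]
ee_rot: [[-0.996, 0.09, -0.0], [0.09, 0.996, -0.0], [0.0, -0.0, -1.0]]
contact_force: [-0.7, -0.2, 1.7]
gripper_width: 0.007
grasp_force: 0.2
```

{"api": "send_rows", "payload": {"plan": [{"dx": 0.06, "dy": -0.005, "dz": 0, "yaw": 0, "grip": -1}, {"dx": 0.05, "dy": -0.004, "dz": 0, "yaw": 0, "grip": -1}, {"dx": 0, "dy": 0, "dz": 0, "yaw": 0, "grip": -1}]}}

```text
t: 28.0
eef_pos: [0.6272, -0.0447, 0.0361]
ee_rot: [[-0.996, 0.09, -0.007], [0.09, 0.996, 0.001], [0.007, -0.0, -1.0]]
contact_force: [-21.1, 1.1, 13.6]
gripper_width: 0.007
grasp_force: 10.7
```

The rigid stop is reached, so the drawer is home. I'll back off gently and check.

{"api": "send_rows", "payload": {"plan": [{"dx": -0.15, "dy": 0.013, "dz": 0, "yaw": 0, "grip": -1}, {"dx": -0.4, "dy": 0.035, "dz": 0, "yaw": 0, "grip": -1}, {"dx": -0.8, "dy": 0.07, "dz": 0, "yaw": 0, "grip": -1}, {"dx": -0.9, "dy": 0.08, "dz": 0, "yaw": 0, "grip": -1}, {"dx": -0.9, "dy": 0.08, "dz": 0, "yaw": 0, "grip": -1}, {"dx": -0.9, "dy": 0.08, "dz": 0, "yaw": 0, "grip": -1}, {"dx": -0.9, "dy": 0.08, "dz": 0, "yaw": 0, "grip": -1}, {"dx": 0, "dy": 0, "dz": 0, "yaw": 0, "grip": -1}, {"dx": 0, "dy": 0, "dz": 0, "yaw": 0, "grip": -1}]}}

```text
t: 29.12
eef_pos: [0.5066, -0.034, 0.0366]
ee_rot: [[-0.996, 0.09, 0.001], [0.09, 0.996, -0.0], [-0.001, -0.0, -1.0]]
contact_force: [0.4, -0.2, 0.5]
gripper_width: 0.003
grasp_force: 0.0
```

```bash
python3 dr.py; ls pics | tail -8
```

```text
t 29.125 tcp [ 0.5066 -0.034   0.0366] F [ 0.4 -0.2  0.5]
scene board mid -0.1319 open 0.0019 1365
scene  bar X -0.1708 lo -0.1769 100
scene  bar X -0.1705 lo -0.1769 73
side board mid -0.1302 open 0.0002 1223
side  cap 155 -0.109 -0.16 0.1224
side  bar X -0.1733 lo -0.1763 103
side  bar X -0.1716 lo -0.1763 53
lift2.png
scene0.png
side0.png
slip.png
up1.png
w1.png
w2.png
w3.png
```

```bash
python3 -c "
import cv2,numpy as np
a=cv2.imread('pics/dr_side_29.png')[80:400,200:580];b=cv2.imread('pics/dr_scene_29.png')[80:400,150:530]
cv2.imwrite('pics/fin.png',np.hstack([a,b]))"
```

```text
(no output)
```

View pics/fin.png

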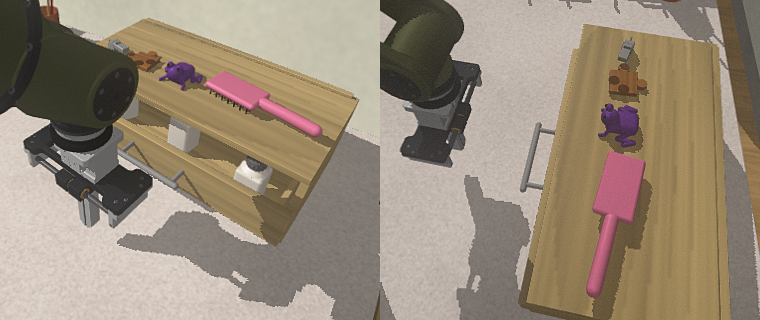

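The drawer is shut. The side view shows all three bottles upright in the gap, and the things on top haven't moved. I'm handing the job in.

```bash
python3 -c "
from rig import order
print(order.close_job())"
```

```text
the job is handed in; nothing more can be done
None
```

The fallen bottle stands upright in the front lane beside the other two, the drawer is fully shut on its catch, the things on top look undisturbed, and the job was handed in at about 29 s; the bottle did slip from the gripper while being tipped up against the front board, but it landed standing.

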